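Fill the fuse tester and hold its contact slide at the test line

TASK

The fuse tester can only measure with all six pockets full: put a spare fuse of the matching size from the tray fully down, upright, into each empty pocket, leaving the fuses already in the tester, the thin fuse and the other things on the table where they are. Then pull the tester's spring-return contact slide out by its handle until the pointers stand at the long test line across the board, and keep it there: finish while still holding the handle at the line, because the springs take it back as soon as it is let go.

Things in the scene. Friction and masses are not known exactly. Their poses are not given: they have to be found in the camera images.
- fuse_tester: fixture for six cartridge fuses, fixed at varying place and yaw: aluminium board 124 x 370 mm, top at 14 mm, with a grey pocket block 124 (x) x 92 (y) mm, top at 38 mm (heights over the table). Origin at table level under the middle of the pockets; the slide is pulled out along its -y. Two draw-rod barrels lie along y over the block's edges, at x = +-53 mm, 17 mm thick, top at 58 mm
- pocket_0 (a point): centre of the floor of the pocket at x = -31, y = -25 mm in the tester's frame, 18 mm above the table; axes as the tester's. Bore 25 mm with 2 mm chamfer, 20 mm deep; a seated fuse stands 38 mm proud, its top at 76 mm. Filled or empty varies: two of the six are empty, a small brass contact shows at the bottom (it gives way to a fuse)
- pocket_1 (a point): centre of the floor of the pocket at x = 0, y = -25 mm in the tester's frame, 18 mm above the table; axes as the tester's. Bore 25 mm with 2 mm chamfer, 20 mm deep; a seated fuse stands 38 mm proud, its top at 76 mm. Filled or empty varies: two of the six are empty, a small brass contact shows at the bottom (it gives way to a fuse)
- pocket_2 (a point): centre of the floor of the pocket at x = 31, y = -25 mm in the tester's frame, 18 mm above the table; axes as the tester's. Bore 25 mm with 2 mm chamfer, 20 mm deep; a seated fuse stands 38 mm proud, its top at 76 mm. Filled or empty varies: two of the six are empty, a small brass contact shows at the bottom (it gives way to a fuse)
- pocket_3 (a point): centre of the floor of the pocket at x = -31, y = 25 mm in the tester's frame, 18 mm above the table; axes as the tester's. Bore 25 mm with 2 mm chamfer, 20 mm deep; a seated fuse stands 38 mm proud, its top at 76 mm. Filled or empty varies: two of the six are empty, a small brass contact shows at the bottom (it gives way to a fuse)
- pocket_4 (a point): centre of the floor of the pocket at x = 0, y = 25 mm in the tester's frame, 18 mm above the table; axes as the tester's. Bore 25 mm with 2 mm chamfer, 20 mm deep; a seated fuse stands 38 mm proud, its top at 76 mm. Filled or empty varies: two of the six are empty, a small brass contact shows at the bottom (it gives way to a fuse)
- pocket_5 (a point): centre of the floor of the pocket at x = 31, y = 25 mm in the tester's frame, 18 mm above the table; axes as the tester's. Bore 25 mm with 2 mm chamfer, 20 mm deep; a seated fuse stands 38 mm proud, its top at 76 mm. Filled or empty varies: two of the six are empty, a small brass contact shows at the bottom (it gives way to a fuse)
- contact_slide (a joint): travel in m of the spring-return slide along the tester's -y: 0 home, 0.110 pointers over the test line, 0.130 end stop. Springs pull back with 3 N (home) to 8.5 N (line); no latch. Its head, a black plate 120 x 78 mm, 84 to 100 mm above the table, stands at y = 71 to 149 mm of the tester when home (pockets open from above) and right over the pockets at the line (nothing can then be put in)
- pull_handle (a point): handle of the slide: black round grip, 18 mm thick, 80 mm long, along the tester's x between two end blocks with pointer blades down to the board. This point: the grip's middle on its axis, 49 mm above the table; y = -90 mm in the tester's frame when home, -200 mm at the line. 35 mm free between grip and pocket block. Pinch or hook from above; axes as the tester's
- test_mark (a point): middle of the long dark test line engraved across the whole board, at x = 0, y = -200 mm in the tester's frame, on the board's top (14 mm above the table); the short ticks before it are 10 mm apart
- spares_tray: black open tray 124 x 124 x 14 mm with four compartments (walls and floor 3 mm thick), fixed to the table left of the tester at varying place and yaw; in it stand three spare fuses and one thin fuse, which in which compartment varies. Origin: centre of its underside
- fuse_1: cartridge fuse, 22 mm in diameter, 58 mm long, white ceramic with a metal cap at each end, standing upright, about 60 g; starts seated in one of the tester's pockets (which one varies). Origin: centre of its lower end, z along its axis (upward at the start)
- fuse_2: cartridge fuse, 22 mm in diameter, 58 mm long, white ceramic with a metal cap at each end, standing upright, about 60 g; starts seated in one of the tester's pockets (which one varies). Origin: centre of its lower end, z along its axis (upward at the start)
- fuse_3: cartridge fuse, 22 mm in diameter, 58 mm long, white ceramic with a metal cap at each end, standing upright, about 60 g; starts seated in one of the tester's pockets (which one varies). Origin: centre of its lower end, z along its axis (upward at the start)
- fuse_4: cartridge fuse, 22 mm in diameter, 58 mm long, white ceramic with a metal cap at each end, standing upright, about 60 g; starts seated in one of the tester's pockets (which one varies). Origin: centre of its lower end, z along its axis (upward at the start)
- fuse_5: cartridge fuse, 22 mm in diameter, 58 mm long, white ceramic with a metal cap at each end, standing upright, about 60 g; a spare, starts in the spares tray. Origin: centre of its lower end, z along its axis (upward at the start)
- fuse_6: cartridge fuse, 22 mm in diameter, 58 mm long, white ceramic with a metal cap at each end, standing upright, about 60 g; a spare, starts in the spares tray. Origin: centre of its lower end, z along its axis (upward at the start)
- fuse_7: cartridge fuse, 22 mm in diameter, 58 mm long, white ceramic with a metal cap at each end, standing upright, about 60 g; a spare, starts in the spares tray. Origin: centre of its lower end, z along its axis (upward at the start)
- thin_fuse: fuse of a smaller size, 14 mm in diameter, 51 mm long, standing upright in the spares tray among the spares; does not belong in the tester. Origin: centre of its lower end
- fuse_carton: closed carton 63 x 100 x 38 mm on the table to the right of the tester, bystander
- torch: black pocket torch, 96 mm long, 25 mm thick, lying left of the spares tray, bystander

How it is judged:
By the outcome, as a careful person would: the job done as asked, in the order asked, and still so for the second after the job is handed in, while the arm keeps its last pose, push and grip.
It also fails if it takes over 69 s, if anything falls off the work surface, if the arm or the gripper's body presses on something with over 40 N, if the wrist force passes 120 N, or if a joint passes its speed limit or range.

ROBOT

A 7-joint arm with a two-finger parallel gripper is mounted at the origin on a cart in front of the work surface, level with it; the furniture and walls round the work are solid. World frame = base frame: x ahead of the robot, y to its left, z up, the work surface at z = 0. Lengths are in m, angles in rad, forces in N, time in s.
With the tool pointing down it reaches from about 0.4 to 0.85 m from the base axis. Payload 4.5 kg.
Tool frame: the origin (TCP) lies between the finger pads, 19 mm behind the fingertips; this is the grasp point; z points along the fingers, y is the line along which they close (so a half turn about z gives the same grasp; the last joint's range is limited). The gripper opens to 88 mm and grips with 3 to 60 N. Pads are 18 mm wide; open, the fingers measure 123 mm over their backs; the gripper's body (75 mm by 187 mm) begins 45 mm behind the grasp point.
Start: joints at [1.205, 0.689, -0.195, 1.565, 0.157, 0.902, -0.215], TCP at [0.243, -0.576, 0.257] pointing down, gripper open.
Joint ranges: [-3.01, 3.01], [-0.46, 2.08], [-1.47, 1.51], [0.13, 2.56], [-1, 4.14], [0.04, 2.09], [-2.66, 2.66]. Speed limits (rad/s): [2.57, 2.57, 3.14, 3.14, 3.14, 3.14, 3.14].

INTERFACE

Orientations are given as a rotation vector (axis times angle).
In Python, from station import manip gives the robot as it stands.
- The arm moves only by the shell command python3 -m pendant 'ROWS' [OPENING] [FORCE]. ROWS is a JSON list of rows, 1 to 10 of them, each of 4 numbers: dx, dy, dz in m, then a turn about the tool's z in rad; each row is the pose to reach, as a shift and turn from the pose commanded when the command began, along the tool's axes at that moment; what a row does not reach only later rows make up. A row lasts 1/10 s, in which the tool goes at most 0.05 m and 0.15 rad, less where a joint would pass 70% of its speed; a pose out of reach is approached as far as the arm can. OPENING is the finger opening in m, set as the command begins (- or left out keeps the last). The fingers move at their own pace and stop on an object; FORCE is the grip in N (left out, the last holds). Time passes only in rows, so rows that do not move let the fingers close. It prints the time, the measured TCP pose, the force, the opening and the grip force at its end.
- manip.observe(): the state, without advancing time (a new reading comes with each control period).
- manip.camera(name): name is "scene" or "top" or "wrist"; returns (picture, depth): 420x560x3 uint8, red, green, blue; 420x560 float32, m along the optical axis (not along the pixel's ray), 0 where there is no reading.
- manip.get_calibration(name): a dict with "intrinsics" (3x3 intrinsics, pixels), "rvec" (rotation vector, rad) and "tvec" (3), from world to camera coordinates, as OpenCV has them. Camera axes: x right, y down, z forward; pixel columns grow to the right and rows downward; lengths in m; the calibration is good to about 2 mm. The wrist camera is an equidistant fisheye: a pixel r from the principal point sees the ray r / f radians off the axis. A picture is of the moment at which its call begins: read the wrist's pose just before it. get_calibration takes no time and is no camera call; for the wrist camera it gives the pose at the moment of the call.
- manip.hand_in(): hands the job in; it is judged then, once.
The state is a dict: "t": time; "qpos": joint angles; "dq": joint speeds; "effort": joint torques, N m; "eef_pos": TCP position; "tcp_rot": TCP orientation; "contact_force": force on the tool from outside, world axes, zero at the start; "ft_torque": the same for the moment, N m; "width": finger opening in m; "grip_force": force on a finger pad.
Only numpy, scipy, OpenCV 4.12 (cv2) and the standard library are available. Lean on these libraries where they do the work, as an engineer would, in place of code of your own. Each camera call takes 0.05 s, during which the arm holds its last target. There are 200 camera calls.

## Working session

There is one attempt and no reset: what is moved stays moved. The work goes in short steps, Python scripts to look and compute and a shell command to move; the robot and the scene stay as the last step left them, time stands still between calls to the robot, and variables do not carry over. Pictures are saved under pics/ and viewed, at most 10 in all, crops included, and the job is handed in when it is done.

```bash
mkdir -p pics; ls
cat > h.py <<'E'
import numpy as np, cv2
from station import manip
def save(n,img): cv2.imwrite(f'pics/{n}.png',cv2.cvtColor(img,cv2.COLOR_RGB2BGR))
def cal(n):
    c=manip.get_calibration(n); R=cv2.Rodrigues(np.array(c['rvec'],float))[0]
    return np.array(c['intrinsics']),R,np.array(c['tvec'],float).ravel()
def world(K,R,t,d):
    v,u=np.indices(d.shape); p=np.stack([(u-K[0,2])/K[0,0]*d,(v-K[1,2])/K[1,1]*d,d],-1)
    return (p-t)@R
def ray(K,R,t,u,v,z,fish=False):
    x,y=(u-K[0,2])/K[0,0],(v-K[1,2])/K[1,1]
    if fish:
        r=np.hypot(x,y); s=np.sin(r)/max(r,1e-9); d=np.array([x*s,y*s,np.cos(r)])
    else: d=np.array([x,y,1.])
    o=-R.T@t; w=R.T@d
    return o+w*(z-o[2])/w[2]
E
python3 - <<'E'
from h import *
for n in ['top','scene']:
    im,d=manip.camera(n); save(n,im); np.savez(n,im=im,d=d); K,R,t=cal(n); print(n,K[0],-R.T@t,R[2])
s=manip.observe(); print(s['eef_pos'],s['tcp_rot'],s['t'],s['width'])
E
```

```text
pics
top [501.69861993   0.         274.03831155] [0.30274046 0.0401357  1.70439096] [ 8.62464005e-02 -9.68210832e-04 -9.96273367e-01]
scene [420.88688325   0.         282.36521397] [-0.12277244  0.94900509  0.52804471] [ 0.47634316 -0.77867936 -0.40835726]
[ 0.24302964 -0.57523377  0.25671494] [-3.07746515e+00 -6.23621173e-01  6.66404043e-04] 0.1 0.08823469074504767
```

View pics/top.png

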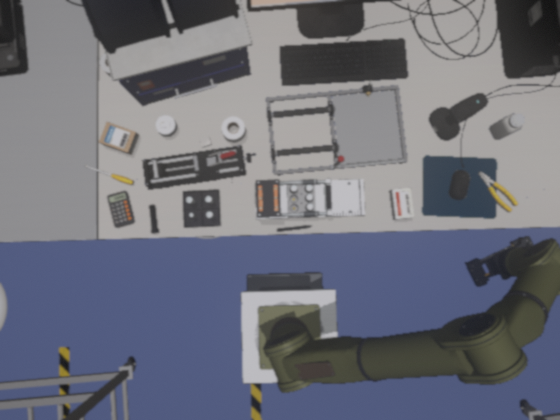

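View pics/scene.png

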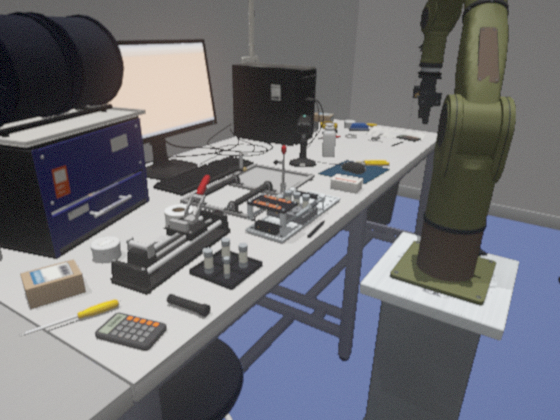

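The top view shows the tester at about (310,198), the tray at (201,208), and the carton at (402,204). I'll enlarge both views.

Run:
```python
from h import *
T=np.load('top.npz');S=np.load('scene.npz')
a=cv2.resize(T['im'][168:232,170:380],None,fx=3.8,fy=3.8,interpolation=cv2.INTER_CUBIC)
b=cv2.resize(S['im'][180:290,185:345],None,fx=3,fy=3,interpolation=cv2.INTER_CUBIC)
o=np.zeros((a.shape[0]+b.shape[0],800,3),np.uint8); o[:a.shape[0],:a.shape[1]]=a; o[a.shape[0]:,:b.shape[1]]=b
save('crop1',o); print(a.shape)
K,R,t=cal('top'); P=world(K,R,t,T['d'])
for u,v in [(255,198),(365,198),(310,198),(201,208),(189,200),(345,198)]: print(u,v,P[v,u].round(3))
```

```text
(243, 798, 3)
255 198 [ 0.464  0.103 -0.001]
365 198 [ 0.453 -0.271  0.006]
310 198 [ 0.452 -0.079  0.079]
201 208 [0.433 0.285 0.017]
189 200 [0.457 0.317 0.065]
345 198 [ 0.454 -0.202  0.013]
```

View pics/crop1.png

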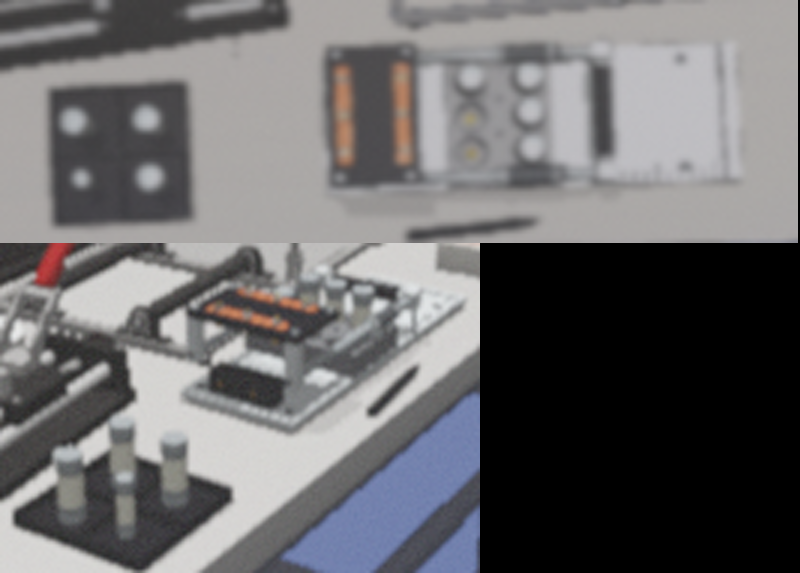

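Run:
```python
from h import *
T=np.load('top.npz');K,R,t=cal('top'); P=world(K,R,t,T['d'])
def blobs(zmin,zmax,r,zt):
    v0,v1,u0,u1=r; m=np.zeros(T['d'].shape,np.uint8); z=P[...,2]
    m[v0:v1,u0:u1]=((z>zmin)&(z<zmax))[v0:v1,u0:u1]
    n,l,st,c=cv2.connectedComponentsWithStats(m)
    for i in range(1,n):
        if st[i,4]>5: print(st[i,4],c[i].round(1),ray(K,R,t,*c[i],zt)[:2].round(4),np.median(P[l==i],0).round(4))
print('tray'); blobs(.035,.09,(175,230,175,225),.061)
print('tester'); blobs(.064,.083,(175,222,280,320),.076)
print('head'); blobs(.084,.12,(170,225,245,290),.1)
print('handle'); blobs(.04,.064,(180,222,318,340),.058)
```

```text
tray
82 [187.5 176.2] [0.5363 0.322 ] [0.538  0.3301 0.0454]
38 [189.9 199.8] [0.4579 0.3151] [0.4578 0.3158 0.0574]
40 [209.  198.9] [0.4591 0.2524] [0.4591 0.2525 0.0588]
38 [209.9 214.4] [0.4081 0.2501] [0.4091 0.2502 0.0602]
17 [191.7 214.6] [0.409  0.3098] [0.4089 0.3102 0.0539]
tester
37 [294.  188.1] [ 0.4857 -0.0277] [ 0.4865 -0.0278  0.0738]
37 [309.1 187.7] [ 0.4856 -0.0772] [ 0.4848 -0.0769  0.0753]
36 [309.6 197. ] [ 0.4551 -0.0777] [ 0.455  -0.0784  0.0767]
38 [309.9 206.4] [ 0.4244 -0.0778] [ 0.4255 -0.0782  0.0757]
head
880 [268.2 198. ] [0.4533 0.057 ] [0.4536 0.057  0.0931]
handle
235 [327.1 197.5] [ 0.4537 -0.1366] [ 0.4555 -0.1393  0.0551]
```

```bash
cat >> h.py <<'E'
def go(x,y,z,yaw=0.):
    s=manip.observe(); Rt=cv2.Rodrigues(np.array(s['tcp_rot'],float))[0]
    d=Rt.T@(np.array([x,y,z])-s['eef_pos'])
    a=np.arctan2(Rt[1,1],Rt[0,1]); want=np.pi/2+yaw
    e=(want-a+np.pi/2)%np.pi-np.pi/2
    print('delta tool',d.round(4),'turn',round(-e,4),'tilt',Rt[:,2].round(3),'t',s['t'],'F',np.round(s['contact_force'],1),'w',s['width'])
E
python3 -c "
from h import *
go(.45,-.06,.25)"
```

```text
delta tool [ 0.3912 -0.394   0.0073] turn 0.3999 tilt [-0.001  0.001 -1.   ] t 0.1 F [0.2 0.8 0.6] w 0.08823469074504767
```

```bash
python3 -m pendant '[[0.04,-0.04,0,0.1],[0.08,-0.08,0,0.2],[0.12,-0.12,0,0.3],[0.16,-0.16,0,0.4],[0.19,-0.19,0,0.4],[0.22,-0.22,0,0.4],[0.25,-0.25,0,0.4],[0.28,-0.28,0,0.4],[0.31,-0.31,0,0.4],[0.34,-0.34,0,0.4]]' 0.044 20; python3 -c "
from h import *
go(.45,-.06,.25)"
```

```text
t: 1.1
eef_pos: [0.4244, -0.1283, 0.2573]
tcp_rot: [-3.142, -0.0, 0.0]
contact_force: [1.5, -0.4, -0.3]
width: 0.0442
grip_force: 0.0
delta tool [ 0.0256 -0.0683  0.0073] turn 0.0002 tilt [-0.  0. -1.] t 1.1 F [ 1.5 -0.4 -0.3] w 0.044206582553792596
```

Tool x = world x, tool y = −world y, tool z = down. I'll stop over the tester and look with the wrist camera.

```bash
python3 -m pendant '[[0.015,-0.035,0,0],[0.026,-0.068,0.01,0],[0.026,-0.068,0.01,0],[0.026,-0.068,0.01,0],[0.026,-0.068,0.01,0]]'
python3 - <<'E'
from h import *
K,R,t=cal('wrist'); im,d=manip.camera('wrist'); save('w1',im); np.savez('w1',im=im,d=d,K=K,R=R,t=t)
print(K,-R.T@t,R[2],manip.observe()['eef_pos'])
E
```

```text
t: 1.6
eef_pos: [0.4496, -0.0634, 0.2474]
tcp_rot: [3.141, -0.003, -0.001]
contact_force: [-0.6, 0.5, -1.1]
width: 0.0439
grip_force: 0.0
[[325.1922621    0.         282.84067851]
 [  0.         325.1922621  210.48479074]
 [  0.           0.           1.        ]] [ 0.52884916 -0.06433126  0.37441661] [-3.06517019e-01  5.39632629e-04 -9.51865025e-01] [ 0.4496389  -0.06367571  0.24748898]
```

View pics/w1.png

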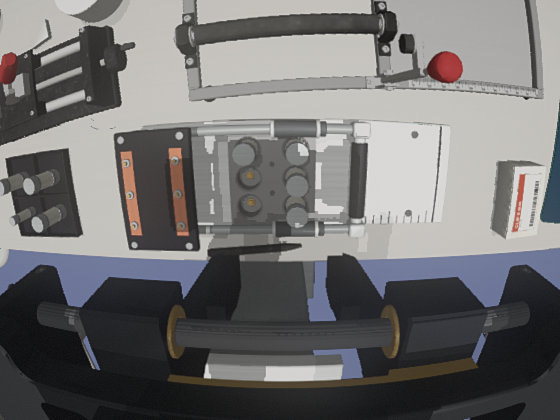

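The wrist view shows empty pockets 4 at (250,176) and 3 at (251,204), four seated fuses, the head on the left and the grip at (358,180). Next I'll measure from the depth image.

```bash
cat >> h.py <<'E'
def fworld(K,R,t,d):
    v,u=np.indices(d.shape); x=(u-K[0,2])/K[0,0]; y=(v-K[1,2])/K[1,1]; r=np.hypot(x,y)+1e-9
    s=np.tan(np.minimum(r,1.5))/r; p=np.stack([x*s*d,y*s*d,d],-1)
    return (p-t)@R
E
python3 - <<'E'
from h import *
W=np.load('w1.npz'); K,R,t,d,im=[W[k] for k in('K','R','t','d','im')]; P=fworld(K,R,t,d); z=P[...,2]
def sel(z0,z1,r):
    m=np.zeros(d.shape,np.uint8); v0,v1,u0,u1=r; m[v0:v1,u0:u1]=((z>z0)&(z<z1))[v0:v1,u0:u1]; return m
def comps(name,m,k=25):
    n,l,st,c=cv2.connectedComponentsWithStats(m)
    for i in range(1,n):
        if st[i,4]>k:
            q=P[l==i]; q=q[:,:2].astype(np.float32)
            print(name,st[i,4],c[i].round(1),'z',np.median(P[l==i][:,2]).round(4),'mean',q.mean(0).round(4),'rect',np.round(cv2.minAreaRect(q*1000)[0],1),np.round(cv2.minAreaRect(q*1000)[1],1),round(cv2.minAreaRect(q*1000)[2],1),'circ',np.round(cv2.minEnclosingCircle(q*1000)[1],1))
comps('head',sel(.092,.11,(110,260,105,215)))
comps('fuse',sel(.071,.082,(125,240,215,325)))
comps('grip',sel(.03,.07,(140,225,340,380)))
comps('tray',sel(.053,.07,(150,240,0,75)))
comps('block',sel(.034,.042,(125,240,200,330)))
E
```

```text
head 8058 [156.4 189.6] z 0.0932 mean [0.4583 0.0554] rect [455.9  57.1] [119.6  78.4] 0.1 circ 70.0
fuse 438 [243.2 154.1] z 0.0758 mean [ 0.4877 -0.0274] rect [487.6 -27.3] [21.1 21.5] 13.8 circ 11.2
fuse 421 [296.6 153.2] z 0.0758 mean [ 0.4882 -0.0769] rect [488.1 -77.1] [20.7 20.5] 45.2 circ 10.9
fuse 414 [296.3 185.6] z 0.0757 mean [ 0.4573 -0.077 ] rect [457. -77.] [21.1 21. ] 71.7 circ 10.9
fuse 383 [296.4 216.5] z 0.0757 mean [ 0.4264 -0.0773] rect [425.9 -77.5] [21.3 20.6] 0.1 circ 10.8
grip 1412 [357.4 182.3] z 0.056 mean [ 0.4558 -0.1406] rect [ 453.8 -142. ] [23. 92.] 86.7 circ 46.4
tray 204 [ 30.3 185.1] z 0.0606 mean [0.4613 0.2515] rect [461.4 253. ] [20.7 20.4] 85.8 circ 11.3
tray 110 [  3.  187.3] z 0.0596 mean [0.4604 0.3108] rect [460.3 311.1] [12.7 21. ] 84.1 circ 10.7
tray 194 [ 38.7 223.3] z 0.0606 mean [0.4107 0.2497] rect [410.  251.4] [20.9 21. ] 9.4 circ 11.4
tray 43 [ 11.7 221.1] z 0.0542 mean [0.4108 0.312 ] rect [410.5 312.3] [12.7 12.6] 62.3 circ 7.6
block 4450 [269.2 179.4] z 0.0377 mean [ 0.4546 -0.0495] rect [453.8 -52.3] [98.8 92.2] 0.4 circ 65.4
block 27 [293.8 169.9] z 0.0369 mean [ 0.4653 -0.0758] rect [464.3 -76.3] [ 5.5 18.2] 5.9 circ 9.1
```

```bash
python3 -m pendant '[[0,-0.045,0,0],[0,-0.09,0,0],[0,-0.135,0,0],[0.005,-0.18,0,0],[0.01,-0.225,0,0],[0.012,-0.27,0.02,0],[0.012,-0.305,0.05,0],[0.012,-0.316,0.08,0],[0.012,-0.316,0.09,0],[0.012,-0.316,0.09,0]]'
cat > tr.py <<'E'
from h import *
K,R,t=cal('wrist'); im,d=manip.camera('wrist'); P=fworld(K,R,t,d); z=P[...,2]
m=((z>.053)&(z<.07)&(P[...,1]>.2)&(P[...,0]<.5)&(P[...,0]>.38)).astype(np.uint8); n,l,st,c=cv2.connectedComponentsWithStats(m)
for i in range(1,n):
    if st[i,4]>60:
        q=(P[l==i][:,:2]*1000).astype(np.float32); r=cv2.minAreaRect(q); print(st[i,4],c[i].round(),np.round(r[0],1),np.round(r[1],1))
go(.461,.2525,.046,.005)
E
python3 tr.py
```

```text
t: 2.65
eef_pos: [0.4619, 0.2513, 0.1564]
tcp_rot: [3.138, -0.004, -0.004]
contact_force: [-0.1, -0.5, 0.2]
width: 0.0441
grip_force: 0.0
666 [194. 220.] [461.2 317.6] [21.1 21.3]
713 [277. 220.] [461.1 254.9] [20.8 21.3]
592 [280. 279.] [410.7 252.6] [21.5 20.8]
delta tool [-0.0017 -0.0014  0.1116] turn -0.0085 tilt [-0.001 -0.002 -1.   ] t 2.7 F [ 0.3 -1.  -0. ] w 0.04413527901630619
```

```bash
python3 -m pendant '[[-0.0015,-0.004,0.03,-0.006],[-0.0015,-0.004,0.06,-0.006],[-0.0015,-0.004,0.09,-0.006],[-0.0015,-0.004,0.11,-0.006],[-0.0015,-0.004,0.11,-0.006],[-0.0015,-0.004,0.11,-0.006]]'; python3 -m pendant '[[0,0,0,0],[0,0,0,0],[0,0,0,0],[0,0,0,0],[0,0,0,0]]' 0.01 20;python3 -m pendant '[[0,0,-0.03,0],[0,0,-0.07,0],[0,0,-0.11,0],[0,0,-0.11,0]]'
cat > hold.py <<'E'
from h import *
import sys
s=manip.observe(); p=s['eef_pos']; K,R,t=cal('wrist'); im,d=manip.camera('wrist'); P=fworld(K,R,t,d)
D=P-np.array(p)
m=((abs(D[...,0])<.03)&(abs(D[...,1])<.009)&(D[...,2]>.012)&(D[...,2]<.02))
q=(D[m]*1000); print(p.round(4),'top rel TCP mm: n',m.sum(),np.percentile(q,[2,50,98],axis=0).round(1).tolist()) if m.sum() else print('none',p)
save(sys.argv[1],im)
E
python3 hold.py h1; python3 -c "
from h import *
go(.4567,-.0272,.13,.005)"
```

```text
t: 3.3
eef_pos: [0.462, 0.2567, 0.0488]
tcp_rot: [-3.141, -0.006, -0.003]
contact_force: [1.0, -0.4, -0.3]
width: 0.0437
grip_force: 0.0
t: 3.8
eef_pos: [0.4613, 0.2579, 0.0482]
tcp_rot: [-3.141, -0.009, -0.002]
contact_force: [0.1, -1.3, 6.1]
width: 0.0215
grip_force: 19.4
t: 4.2
eef_pos: [0.4632, 0.2592, 0.1617]
tcp_rot: [-3.137, -0.009, -0.012]
contact_force: [1.0, 0.3, -1.4]
width: 0.0218
grip_force: 19.4
[0.4632 0.2592 0.1617] top rel TCP mm: n 1233 [[-7.5, -8.6, 12.1], [0.9, -0.5, 12.9], [9.0, 8.3, 14.1]]
delta tool [-0.007   0.2859  0.0288] turn 0.0008 tilt [ 0.004  0.003 -1.   ] t 4.25 F [ 0.5  0.6 -1.2] w 0.02171218310586982
```

View pics/h1.png

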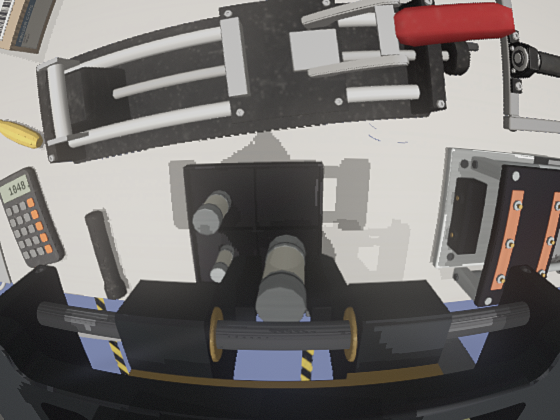

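The fuse is held upright and centred at (285,280). Now I'll carry it over pocket 4, above the head.

```bash
python3 -m pendant '[[0,0.04,-0.02,0],[0,0.085,-0.02,0],[-0.002,0.13,-0.02,0],[-0.004,0.175,-0.02,0],[-0.006,0.22,-0.02,0],[-0.007,0.26,-0.02,0],[-0.007,0.28,-0.015,0],[-0.007,0.286,-0.01,0],[-0.007,0.286,-0.01,0],[-0.007,0.286,-0.01,0]]'
cat > tt.py <<'E'
from h import *
s=manip.observe(); p=np.array(s['eef_pos']); K,R,t=cal('wrist'); im,d=manip.camera('wrist'); P=fworld(K,R,t,d); z=P[...,2]
m=((z>.071)&(z<.08)&(P[...,1]<.0)&(P[...,1]>-.11)&(P[...,0]<.505)&(P[...,0]>.40)).astype(np.uint8); n,l,st,c=cv2.connectedComponentsWithStats(m)
for i in range(1,n):
    if st[i,4]>60:
        q=(P[l==i][:,:2]*1000).astype(np.float32); r=cv2.minAreaRect(q); print(st[i,4],c[i].round(),np.round(r[0],1),np.round(r[1],1))
m=(z>.092)&(z<.11)&(P[...,1]>.0)&(P[...,1]<.12)&(abs(P[...,0]-.455)<.075)
r=cv2.minAreaRect((P[m][:,:2]*1000).astype(np.float32)); print('head',np.round(r[0],1),np.round(r[1],1),r[2])
D=P-p; m=((abs(D[...,0])<.03)&(abs(D[...,1])<.009)&(D[...,2]>.010)&(D[...,2]<.02)); q=D[m]*1000
if len(q): print('held',np.percentile(q,[2,50,98],axis=0).round(1).tolist())
save('tt%.2f'%s['t'],im); print(p.round(4)); go(.4567,-.0272,.063,.005)
E
python3 tt.py
```

```text
t: 5.25
eef_pos: [0.4552, -0.0265, 0.1668]
tcp_rot: [-3.14, -0.013, 0.002]
contact_force: [1.0, 0.6, -1.2]
width: 0.0214
grip_force: 19.4
775 [283. 178.] [487.4 -26.9] [21.1 21.3]
725 [355. 178.] [487.9 -77.4] [20.8 21.2]
680 [352. 220.] [456.7 -77.4] [21.7 20.8]
607 [349. 258.] [425.8 -77.3] [21. 22.]
head [457.7  57.2] [116.   78.2] 0.346443235874176
held [[-7.4, -8.5, 10.6], [1.4, 0.0, 12.8], [9.4, 8.5, 14.1]]
[ 0.4552 -0.0265  0.1668]
delta tool [0.0013 0.0011 0.1041] turn 0.0039 tilt [-0.001  0.001 -1.   ] t 5.3 F [ 0.4  0.  -0.8] w 0.021553747968457704
```

```bash
python3 -m pendant '[[0,0,0.03,0],[0,0,0.06,0],[0,0,0.075,0],[0,0,0.08,0],[0,0,0.085,0],[0,0,0.09,0],[0,0,0.095,0],[0,0,0.1,0],[0,0,0.103,0],[0,0,0.104,0]]'; python3 -c "
from h import *
go(.4567,-.0272,.063,.005)"
```

```text
t: 6.3
eef_pos: [0.4564, -0.0273, 0.0634]
tcp_rot: [-3.14, -0.011, -0.003]
contact_force: [2.2, 4.9, 2.4]
width: 0.0213
grip_force: 19.6
delta tool [ 0.0003 -0.0001  0.0004] turn 0.002 tilt [ 0.002  0.001 -1.   ] t 6.3 F [2.2 4.9 2.4] w 0.02133901268237394
```

```bash
python3 -m pendant '[[0,0,0,0],[0,0,0,0],[0,0,0,0]]' 0.036; python3 -m pendant '[[0,0,-0.03,0],[0,0,-0.07,0],[0,0,-0.11,0],[0,0,-0.11,0],[0,0,-0.11,0]]'; python3 tt.py; python3 -c "
from h import *
go(.4105,.2526,.16,0)"
```

```text
t: 6.6
eef_pos: [0.4546, -0.0291, 0.0634]
tcp_rot: [3.14, 0.007, -0.002]
contact_force: [-0.8, 0.6, -0.4]
width: 0.0362
grip_force: 0.0
t: 7.1
eef_pos: [0.4554, -0.0287, 0.174]
tcp_rot: [3.141, 0.008, 0.002]
contact_force: [0.3, 1.0, -0.5]
width: 0.036
grip_force: 0.0
728 [280. 176.] [487.5 -27.1] [21.2 21.1]
673 [349. 176.] [487.8 -77. ] [21.  20.4]
649 [347. 217.] [456.6 -77.5] [21.4 21.1]
668 [281. 218.] [455.7 -28.4] [21.3 21.2]
363 [346. 251.] [429.  -78.9] [20.7 15.2]
head [457.6  57.3] [116.  78.] 0.042025428265333176
[ 0.4554 -0.0287  0.174 ]
delta tool [ 0.0021 -0.0014  0.1101] turn 0.0003 tilt [-0.001 -0.    -1.   ] t 7.15 F [-0.7 -0.2 -0. ] w 0.035726239896102824
delta tool [-0.0428 -0.2814  0.013 ] turn 0.0053 tilt [-0.001 -0.    -1.   ] t 7.15 F [-0.7 -0.2 -0. ] w 0.035726239896102824
```

Pocket 4 is filled, with the fuse top level with the others. Next is the second spare.

```bash
python3 -m pendant '[[0,-0.045,0,0],[-0.005,-0.09,0,0],[-0.01,-0.135,0,0],[-0.02,-0.18,0,0],[-0.03,-0.225,0,0],[-0.04,-0.265,0,0],[-0.043,-0.281,0.01,0],[-0.043,-0.281,0.015,0],[-0.043,-0.281,0.015,0],[-0.043,-0.281,0.015,0]]' 0.044; python3 tr.py;  python3 -c "
from h import *
go(.4105,.2526,.0465,0)"
```

```text
t: 8.15
eef_pos: [0.4108, 0.25, 0.1577]
tcp_rot: [3.139, 0.004, -0.002]
contact_force: [-0.0, 0.1, -0.3]
width: 0.0442
grip_force: 0.0
713 [188. 153.] [460.6 317.6] [20.4 21.5]
701 [278. 219.] [410.2 252.9] [20.9 20.9]
201 [200. 216.] [411.  312.8] [13.1 13.3]
delta tool [ 0.0499 -0.0023  0.1121] turn -0.0024 tilt [-0.001 -0.002 -1.   ] t 8.2 F [ 0.2  0.6 -0.1] w 0.04402244783489104
delta tool [-0.0006 -0.0026  0.1116] turn 0.0026 tilt [-0.001 -0.002 -1.   ] t 8.2 F [ 0.2  0.6 -0.1] w 0.04402244783489104
```

```bash
python3 -m pendant '[[0,-0.002,0.03,0],[0,-0.002,0.06,0],[0,-0.002,0.09,0],[0,-0.002,0.11,0],[0,-0.002,0.11,0],[0,-0.002,0.11,0]]'; python3 -m pendant '[[0,0,0,0],[0,0,0,0],[0,0,0,0],[0,0,0,0],[0,0,0,0]]' 0.01 20;python3 -m pendant '[[0,0,-0.03,0],[0,0,-0.07,0],[0,0,-0.11,0],[0,0,-0.13,0],[0,0,-0.13,0]]';  python3 -c "
from h import *
go(.425,-.0275,.17,.005)"
```

```text
t: 8.8
eef_pos: [0.4112, 0.2534, 0.0488]
tcp_rot: [3.141, 0.006, 0.0]
contact_force: [0.9, -1.0, -0.7]
width: 0.0439
grip_force: 0.0
t: 9.3
eef_pos: [0.4112, 0.2546, 0.0491]
tcp_rot: [-3.141, -0.009, -0.002]
contact_force: [0.4, 0.3, 6.9]
width: 0.0213
grip_force: 19.8
t: 9.8
eef_pos: [0.412, 0.2554, 0.181]
tcp_rot: [-3.138, -0.009, -0.007]
contact_force: [1.1, 0.1, -1.1]
width: 0.0212
grip_force: 19.8
delta tool [0.0113 0.283  0.0101] turn 0.0008 tilt [ 0.005  0.003 -1.   ] t 9.8 F [ 1.1  0.1 -1.1] w 0.02115003472741898
```

```bash
python3 -m pendant '[[0.002,0.045,0,0],[0.004,0.09,0,0],[0.006,0.135,0,0],[0.008,0.18,0,0],[0.01,0.225,0,0],[0.012,0.265,0,0],[0.012,0.283,0.005,0],[0.012,0.283,0.01,0],[0.012,0.283,0.01,0],[0.012,0.283,0.01,0]]'; python3 tt.py; python3 -c "
from h import *
go(.425,-.0275,.063,.005)"
```

```text
t: 10.8
eef_pos: [0.4242, -0.0267, 0.1679]
tcp_rot: [-3.141, -0.014, 0.002]
contact_force: [0.4, 0.3, -0.1]
width: 0.0217
grip_force: 19.8
782 [284. 133.] [487.  -27.3] [20.6 21.2]
764 [356. 134.] [487.6 -77. ] [21.2 20.8]
766 [285. 178.] [455.7 -28.4] [21.1 21.2]
717 [354. 178.] [456.8 -77.3] [20.9 20.7]
679 [352. 219.] [425.8 -77.1] [21.9 20.5]
head [455.6  57. ] [119.6  78.4] 0.3692559599876404
held [[-8.2, -8.5, 10.5], [0.4, -0.0, 11.7], [8.7, 8.5, 12.8]]
[ 0.4242 -0.0267  0.1679]
delta tool [0.0325 0.0009 0.1051] turn 0.004 tilt [-0.001  0.001 -1.   ] t 10.85 F [ 0.   0.7 -1.2] w 0.02139094587625094
delta tool [0.0008 0.001  0.1051] turn 0.004 tilt [-0.001  0.001 -1.   ] t 10.85 F [ 0.   0.7 -1.2] w 0.02139094587625094
```

```bash
python3 -m pendant '[[0.001,0.0005,0.03,0],[0.001,0.0005,0.06,0],[0.001,0.0005,0.073,0],[0.001,0.0005,0.079,0],[0.001,0.0005,0.085,0],[0.001,0.0005,0.09,0],[0.001,0.0005,0.095,0],[0.001,0.0005,0.1,0],[0.001,0.0005,0.102,0],[0.001,0.0005,0.103,0]]'; python3 -c "
from h import *
go(.425,-.0275,.063,.005)"
```

```text
t: 11.85
eef_pos: [0.4278, -0.0278, 0.0687]
tcp_rot: [-3.14, -0.012, 0.005]
contact_force: [-1.8, 2.2, 0.3]
width: 0.0216
grip_force: 19.8
delta tool [-0.0028 -0.0003  0.0057] turn 0.0029 tilt [-0.003  0.002 -1.   ] t 11.85 F [-1.8  2.2  0.3] w 0.02158056106082343
```

```bash
python3 -m pendant '[[0,0,0,0],[0,0,0.001,0],[0,0,0.001,0]]'; python3 -c "
from h import *
go(.425,-.0275,.063,.005)"
```

```text
t: 12.15
eef_pos: [0.4278, -0.0279, 0.0676]
tcp_rot: [-3.14, -0.012, 0.006]
contact_force: [-0.7, 4.8, 2.6]
width: 0.0214
grip_force: 19.8
delta tool [-0.0027 -0.0004  0.0046] turn 0.0024 tilt [-0.004  0.002 -1.   ] t 12.15 F [-0.7  4.8  2.6] w 0.02135225476844052
```

```bash
python3 -m pendant '[[0,0,0.001,0],[0,0,0.002,0],[0,0,0.003,0],[0,0,0.003,0]]'; python3 -c "
from h import *
go(.425,-.0275,.063,.005)"
```

```text
t: 12.55
eef_pos: [0.4281, -0.028, 0.0651]
tcp_rot: [-3.14, -0.012, 0.01]
contact_force: [-2.6, 5.6, 2.9]
width: 0.0214
grip_force: 19.8
delta tool [-0.0031 -0.0005  0.0021] turn 0.0027 tilt [-0.007  0.002 -1.   ] t 12.55 F [-2.6  5.6  2.9] w 0.021371365825958652
```

```bash
python3 -m pendant '[[0,0,0,0],[0,0,0,0],[0,0,0,0]]' 0.036; python3 -m pendant '[[0,0,-0.03,0],[0,0,-0.07,0],[0,0,-0.11,0],[0,0,-0.13,0],[0,0,-0.13,0]]'; sed -i "s/if st\[i,4\]>60:/if st[i,4]>60:\n        print('z',np.median(z[l==i]).round(4),end=' ')/" tt.py; python3 tt.py; ls pics
```

```text
t: 12.85
eef_pos: [0.429, -0.0302, 0.065]
tcp_rot: [3.14, 0.008, -0.009]
contact_force: [0.2, 0.8, 0.1]
width: 0.0358
grip_force: 0.0
t: 13.35
eef_pos: [0.4307, -0.03, 0.1971]
tcp_rot: [3.142, 0.006, -0.002]
contact_force: [0.1, -0.4, -0.4]
width: 0.036
grip_force: 0.0
z 0.0758 605 [279. 139.] [487.  -27.1] [20.3 21.1]
z 0.0757 606 [343. 139.] [487.7 -76.9] [21.4 21. ]
z 0.0757 594 [280. 178.] [455.9 -28.3] [21.  20.9]
z 0.0757 558 [342. 178.] [456.9 -77.3] [21.2 20.3]
z 0.0757 553 [280. 215.] [425.8 -28.7] [21.1 21.1]
z 0.0757 534 [340. 215.] [425.7 -77.5] [21.2 20.9]
head [455.8  57.2] [119.4  77.7] 0.18430550396442413
[ 0.4307 -0.03    0.1971]
delta tool [ 0.0273 -0.0029  0.1325] turn -0.0011 tilt [-0.004 -0.    -1.   ] t 13.4 F [-0.1 -0.2 -1.3] w 0.03607230985639856
crop1.png
h1.png
scene.png
top.png
tt10.80.png
tt13.35.png
tt5.25.png
tt7.10.png
w1.png
```

All six tops are at 75.7 mm, so every fuse is seated. Now the handle.

```bash
python3 -m pendant '[[0.01,0.04,0,0],[0.02,0.08,0,0],[0.025,0.105,0.02,0],[0.025,0.112,0.06,0],[0.025,0.112,0.07,0],[0.025,0.112,0.07,0],[0.025,0.112,0.07,0]]'
python3 - <<'E'
from h import *
K,R,t=cal('wrist'); im,d=manip.camera('wrist'); P=fworld(K,R,t,d); z=P[...,2]
m=(z>.05)&(z<.062)&(abs(P[...,0]-.456)<.03)&(P[...,1]<-.12)&(P[...,1]>-.17)
q=P[m]*1000; print(len(q),cv2.minAreaRect(q[:,:2].astype(np.float32)),np.percentile(q,[1,50,99],axis=0).round(1).tolist()); save('g1',im)
go(.456,-.142,.049,.003)
E
```

```text
t: 14.1
eef_pos: [0.4546, -0.1398, 0.125]
tcp_rot: [-3.141, -0.013, 0.01]
contact_force: [0.1, 0.4, 0.3]
width: 0.0359
grip_force: 0.0
2214 ((455.98504638671875, -142.24435424804688), (60.037940979003906, 17.767602920532227), 0.4606678783893585) [[426.7, -150.7, 50.5], [458.2, -142.2, 56.4], [485.4, -133.9, 58.7]]
delta tool [0.0013 0.002  0.0765] turn 0.0052 tilt [-0.005  0.    -1.   ] t 14.15 F [0.1 0.1 0.4] w 0.03627206554276686
```

View pics/g1.png

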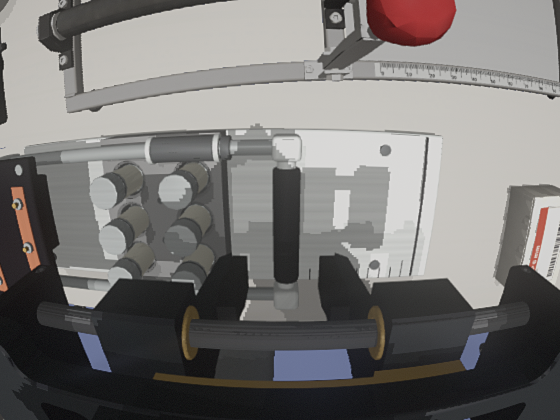

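The grip at (286,220) lies between the open fingers, and the test line is visible at about (420,200). Descending and gripping.

```bash
python3 -m pendant '[[0.001,0.002,0.03,0.003],[0.001,0.002,0.055,0.003],[0.001,0.002,0.07,0.003],[0.001,0.002,0.075,0.003],[0.001,0.002,0.076,0.003],[0.001,0.002,0.076,0.003]]'; python3 -m pendant '[[0,0,0,0],[0,0,0,0],[0,0,0,0],[0,0,0,0],[0,0,0,0]]' 0.005 50; python3 -m pendant '[[0,0.01,0,0],[0,0.025,0,0],[0,0.04,0,0],[0,0.055,0,0],[0,0.07,0,0],[0,0.08,0,0],[0,0.09,0,0],[0,0.097,0,0],[0,0.1,0,0],[0,0.1,0,0]]'
python3 - <<'E'
from h import *
for n in('wrist','top'):
    K,R,t=cal(n); im,d=manip.camera(n); np.savez('e_'+n,im=im,d=d,K=K,R=R,t=t)
    if n=='wrist': save('g2',im)
print(manip.observe()['eef_pos'])
E
```

```text
t: 14.75
eef_pos: [0.4558, -0.143, 0.0497]
tcp_rot: [3.141, 0.005, -0.007]
contact_force: [0.4, 1.0, -0.4]
width: 0.0359
grip_force: 0.0
t: 15.25
eef_pos: [0.4555, -0.1423, 0.0493]
tcp_rot: [-3.14, -0.006, 0.007]
contact_force: [-0.1, 2.0, 5.5]
width: 0.0162
grip_force: 49.4
t: 16.25
eef_pos: [0.4562, -0.2402, 0.0494]
tcp_rot: [-3.137, -0.008, 0.006]
contact_force: [-0.5, 7.2, 5.9]
width: 0.016
grip_force: 49.4
[ 0.45619337 -0.23995117  0.04934917]
```

View pics/g2.png

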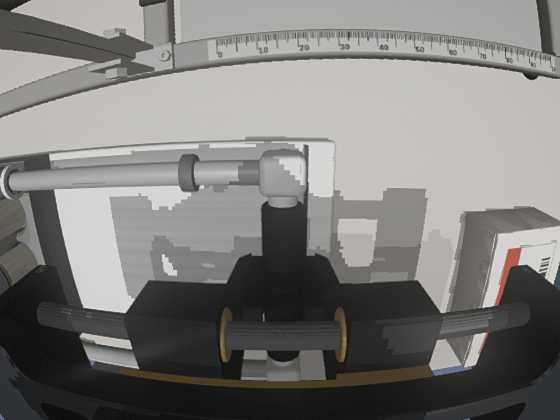

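The grip at (284,230) is held and the line at (306,150–200) is still just ahead. I'll measure the remaining distance.

Run:
```python
from h import *
# line in g2 image: columns profile for rows just above/below the end block
W=np.load('e_wrist.npz'); K,R,t,d,im=[W[k] for k in('K','R','t','d','im')]; g=im.mean(2)
for v in (146,149,152,200,205,210,220): print(v,g[v,300:322].round().astype(int).tolist())
for v in (147,150,153,200,210,220):
    seg=g[v,302:318]; u=302+np.argmin(seg); w=np.clip(150-seg,0,None); uc=(w*np.arange(302,318)).sum()/max(w.sum(),1e-6); print(v,round(uc,1),ray(K,R,t,uc,v,.014,True).round(4))
P=fworld(K,R,t,d); z=P[...,2]
m=(z>.035)&(z<.07)&(P[...,1]<-.2)&(P[...,1]>-.29)&(P[...,0]>.47)&(P[...,0]<.49)
q=P[m]*1000; print('grip',len(q),np.percentile(q,[1,50,99],axis=0).round(1).tolist())
W=np.load('e_top.npz'); K,R,t,d=[W[k] for k in('K','R','t','d')]; P=world(K,R,t,d); z=P[...,2]
m=(z>.084)&(z<.115)&(abs(P[...,0]-.455)<.08)&(P[...,1]<.06)&(P[...,1]>-.12)
q=P[m]*1000; print('head',len(q),cv2.minAreaRect(q[:,:2].astype(np.float32)))
im1=cv2.cvtColor(cv2.imread('pics/g1.png'),cv2.COLOR_BGR2GRAY)
print('g1 rows',[(v,415+int(np.argmin(im1[v,415:438]))) for v in (150,180,210)])
```

```text
146 [215, 216, 219, 167, 109, 89, 89, 89, 142, 219, 216, 214, 214, 214, 213, 214, 214, 213, 214, 213, 214, 214]
149 [219, 217, 173, 156, 115, 94, 92, 92, 141, 220, 217, 214, 214, 213, 214, 213, 214, 213, 214, 213, 213, 214]
152 [109, 120, 148, 160, 119, 95, 92, 91, 138, 221, 217, 214, 214, 214, 213, 214, 214, 213, 213, 214, 214, 214]
200 [132, 133, 132, 96, 62, 54, 56, 82, 147, 158, 156, 155, 155, 156, 157, 155, 156, 156, 156, 157, 156, 157]
205 [56, 56, 56, 57, 57, 54, 56, 97, 148, 158, 156, 155, 155, 156, 155, 155, 155, 155, 156, 156, 156, 156]
210 [55, 53, 54, 54, 58, 54, 53, 96, 148, 158, 156, 155, 156, 155, 156, 156, 156, 156, 157, 156, 156, 157]
220 [48, 53, 51, 48, 51, 49, 52, 95, 121, 126, 146, 152, 152, 151, 151, 152, 152, 151, 151, 152, 151, 152]
147 305.7 [ 0.5165 -0.2519  0.014 ]
150 305.8 [ 0.515 -0.252  0.014]
153 305.5 [ 0.5135 -0.2518  0.014 ]
200 305.0 [ 0.4889 -0.2521  0.014 ]
210 304.3 [ 0.4834 -0.2519  0.014 ]
220 304.7 [ 0.4778 -0.2523  0.014 ]
grip 1848 [[470.2, -249.3, 49.2], [480.5, -240.6, 56.4], [489.8, -231.8, 58.5]]
head 889 ((455.5181884765625, -41.101844787597656), (120.7284927368164, 78.35076904296875), 0.463502436876297)
g1 rows [(150, 426), (180, 424), (210, 420)]
```

```bash
python3 -m pendant '[[0,0.006,0,0],[0,0.01,0,0],[0,0.0118,0,0],[0,0.0118,0,0],[0,0.0118,0,0],[0,0.0118,0,0]]'
cat > fin.py <<'E'
from h import *
K,R,t=cal('wrist'); im,d=manip.camera('wrist'); P=fworld(K,R,t,d); z=P[...,2]; s=manip.observe(); save('f%.2f'%s['t'],im)
m=(z>.035)&(z<.07)&(P[...,1]<-.2)&(P[...,1]>-.29)&(P[...,0]>.47)&(P[...,0]<.49)
q=P[m]*1000; print('grip',len(q),np.percentile(q,[1,50,99],axis=0).round(1).tolist())
g=im.mean(2)
for v in (146,148): 
    w=np.clip(150-g[v,260:320],0,None); uc=(w*np.arange(260,320)).sum()/max(w.sum(),1e-6); print(v,uc,(w>0).sum(),ray(K,R,t,uc,v,.014,True).round(4))
K,R,t=cal('top'); im,d=manip.camera('top'); P=world(K,R,t,d); z=P[...,2]
m=(z>.084)&(z<.115)&(abs(P[...,0]-.455)<.08)&(P[...,1]<.06)&(P[...,1]>-.12)
q=P[m]*1000; print('head',len(q),cv2.minAreaRect(q[:,:2].astype(np.float32))[0])
print(s['eef_pos'],s['t'],s['contact_force'],s['width'],s['grip_force'])
E
python3 fin.py
```

```text
t: 16.95
eef_pos: [0.4563, -0.2512, 0.0494]
tcp_rot: [-3.136, -0.009, 0.006]
contact_force: [-1.2, 7.7, 5.8]
width: 0.0162
grip_force: 49.4
grip 1840 [[470.3, -260.3, 49.2], [480.6, -251.6, 56.5], [489.8, -242.8, 58.5]]
146 284.10499490316005 5 [ 0.517 -0.252  0.014]
148 283.86178861788613 8 [ 0.5159 -0.2519  0.014 ]
head 882 (456.1230163574219, -52.10504150390625)
[ 0.45625273 -0.25126337  0.04936478] 17.0 [-0.26708689  8.09278774  5.94585359] 0.01630767412803674 49.4290030002594
```

```bash
python3 -m pendant '[[0,0.0005,0,0],[0,0.0006,0,0],[0,0.0006,0,0],[0,0.0006,0,0],[0,0.0006,0,0]]'; python3 fin.py; mv pics/f17.5*.png pics/final.png; ls pics | grep f
```

```text
t: 17.55
eef_pos: [0.4563, -0.2513, 0.0494]
tcp_rot: [-3.136, -0.01, 0.006]
contact_force: [-0.5, 8.7, 5.7]
width: 0.016
grip_force: 49.4
grip 1850 [[470.2, -260.4, 49.1], [480.6, -251.7, 56.4], [489.8, -242.8, 58.6]]
146 284.10929519918284 6 [ 0.517 -0.252  0.014]
148 284.0 7 [ 0.516 -0.252  0.014]
head 884 (456.3540344238281, -52.29902267456055)
[ 0.45628369 -0.25126556  0.04934641] 17.6 [-0.93787973  8.58890259  5.67107083] 0.016287701858753167 49.41577970981598
f17.00.png
f17.60.pngmv: cannot stat 'pics/f17.5*.png': No such file or directory
```

View pics/f17.60.png

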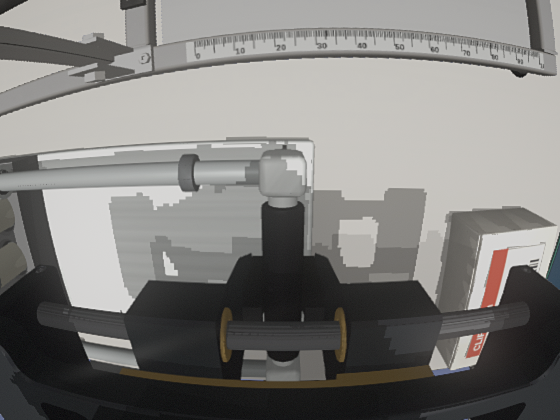

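The line at (284,148) now runs straight under the handle block at (283,172). The grip is steady, so I'm handing in.

```bash
python3 -c "
from station import manip
print(manip.hand_in())"
```

```text
the job is handed in; nothing more can be done
None
```

I filled both empty pockets (3 and 4) with matching spares, all six fuse tops level at 76 mm, and handed in at about 17.6 s still holding the slide within about 0.5 mm of the test line; no verdict came back.

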